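Level four sediment cores on their risers

ROBOT

A 6-joint arm with a two-finger parallel gripper is mounted at the origin on the work surface. World frame = base frame: x ahead of the robot, y to its left, z up, the work surface at z = 0. Lengths are in m, angles in degrees, forces in N, time in s.
With the tool pointing down it reaches from about 0.375 to 0.9 m from the base axis. Payload 3.1 kg.
Tool frame: the origin (TCP) lies midway between the tips of the shut fingers; the grasp point (between the pads) lies 19 mm behind it; z points along the fingers, y is the line along which they close (so a half turn about z gives the same grasp; the last joint's range is limited). The gripper opens to 87 mm and grips with 3 to 60 N. Pads are 19 mm wide; open, the fingers measure 117 mm over their backs; the gripper's body (75 mm by 190 mm) begins 51 mm behind the grasp point.
Start: joints at [-85.342, 30.224, 82.088, -0, 67.689, -10.227], TCP at [0.161, -0.604, 0.223] pointing down, gripper open.
Joint ranges: [-176.69, 176.69], [-43.24, 126.21], [12.49, 139.97], [-82, 262], [0, 151.66], [-163.58, 163.58]. Speed limits (degrees/s): [159.86, 159.86, 180, 180, 180, 180].

INTERFACE

Orientations are given as a 3x3 rotation matrix whose columns are the frame's x, y, z axes.
In Python, from rig import read_state, optics, bot gives the robot as it stands. The module is installed in compiled form; this text tells all that it offers.
- The arm moves only by the tool send_rows, never from a script. Its argument "commands" is a list of rows, each a list of 7 numbers: the turn, a rotation vector about the tool's x, y, z in units of 5 degrees (1.0 is 5 degrees), then the shift along the tool's x, y, z in units of 30 mm (1.0 is 30 mm), then the opening, from 0 (shut) to 1 (fully open). In form: [[rx, ry, rz, tx, ty, tz, gripper], ...]. A call has 1 to 20 rows; each row is the pose to reach, as a shift and turn from the pose commanded when the call began, along the tool's axes at that moment; what a row does not reach only later rows make up. A row lasts 1/12 s, in which the tool goes at most 41.7 mm and 7.16 degrees, less where a joint would pass 70% of its speed; a pose out of reach is approached as far as the arm can. A call with a gripper value outside its range is refused whole. The fingers move at their own pace and stop on an object; the grip force is fixed at half the most. Time passes only in rows, so rows that repeat a pose let the fingers close. It gives the time, the measured TCP pose, the force, the opening and the grip force at its end, in the units of the state.
- read_state(): the state, without advancing time (a new reading comes with each control period).
- optics.capture(name): name is "scene" or "top" or "wrist"; returns a dict with "image" (384x512x3 uint8, blue, green, red), "intrinsics" (3x3 intrinsics, pixels), "extrinsics" (4x4, takes a point from world to camera coordinates); the wrist camera has in their place "T_tool_cam" (4x4, takes a point from camera to tool coordinates, whose origin is the TCP and whose axes are the flange's). Camera axes: x right, y down, z forward; pixel columns grow to the right and rows downward; lengths in m; the calibration is good to about 2 mm. A picture is of the moment at which its call begins: read the wrist's pose just before it. There is no depth.
- bot.hand_in(): hands the job in; it is judged then, once.
The state is a dict: "time_s": time; "joint_positions": joint angles; "qvel": joint speeds; "tau": joint torques, N m; "position": TCP position; "tcp_rot": TCP orientation; "force": force on the tool from outside, world axes, zero at the start; "moment": the same for the moment, N m; "opening": opening from 0.0 (shut) to 1.0 (fully open); "grasp_force": force on a finger pad.
Only numpy, scipy, OpenCV 4.12 (cv2) and the standard library are available. Lean on these libraries where they do the work, as an engineer would, in place of code of your own. Each camera call takes 0.05 s, during which the arm holds its last target. There are 200 camera calls.

TASK

Stand the four brown sediment cores on the four aluminium risers, one on each and well centred, so that all four tops come to the same height for scanning: the tallest core goes on the lowest riser, and so on up to the shortest core on the highest riser. Keep the cores upright and set them down rather than dropping them, and leave the grey stopper among them and the glass beaker standing where they are.

Things in the scene. Friction and masses are not known exactly. Their poses are not given: they have to be found in the camera images.
- core_tall: the tallest sediment core: a solid resin-hardened cylinder in layered sand and dark brown, 44 mm in diameter, 155 mm tall, 0.36 to 0.56 kg, loose, standing upright on the bench. Origin at the centre of its underside, z up along its axis
- core_upper: the second tallest sediment core: a solid resin-hardened cylinder in layered sand and dark brown, 44 mm in diameter, 130 mm tall, 0.30 to 0.47 kg, loose, standing upright on the bench. Origin at the centre of its underside, z up along its axis
- core_lower: the third tallest sediment core: a solid resin-hardened cylinder in layered sand and dark brown, 44 mm in diameter, 105 mm tall, 0.24 to 0.38 kg, loose, standing upright on the bench. Origin at the centre of its underside, z up along its axis
- core_short: the shortest sediment core: a solid resin-hardened cylinder in layered sand and dark brown, 44 mm in diameter, 80 mm tall, 0.19 to 0.29 kg, loose, standing upright on the bench. Origin at the centre of its underside, z up along its axis
- riser_20: the lowest aluminium riser: a fixed round block 72 mm in diameter and 20 mm high with a flat plain top. Origin at the centre of its underside on the bench, so its top is 20 mm above
- riser_45: the second lowest aluminium riser: a fixed round block 72 mm in diameter and 45 mm high with a flat plain top. Origin at the centre of its underside on the bench, so its top is 45 mm above
- riser_70: the second highest aluminium riser: a fixed round block 72 mm in diameter and 70 mm high with a flat plain top. Origin at the centre of its underside on the bench, so its top is 70 mm above
- riser_95: the highest aluminium riser: a fixed round block 72 mm in diameter and 95 mm high with a flat plain top. Origin at the centre of its underside on the bench, so its top is 95 mm above
- stopper: a grey plastic tube stopper, 52 mm tall, 52 mm in diameter across its flange on top, standing loose among the cores and risers; not part of the job. Origin at the centre of its underside. In the gaps lie a tape roll, a rubber bung, a small dish and a brass weight, none over 22 mm high, which do not matter
- beaker: an empty glass beaker, 70 mm in diameter and 100 mm tall, standing loose at the left of the working area; not part of the job. Origin at the centre of its underside
Mind the look-alikes: they are no part of the job. Leave any orange look-alike of the core_upper alone. Leave any orange look-alike of the core_lower alone.

How it is judged:
By the outcome, as a careful person would: the job done as asked, in the order asked, and still so for the second after the job is handed in, with the robot touching nothing.
It also fails if it takes over 104 s, if anything falls off the work surface, if the arm or the gripper's body presses on something with over 40 N, if the wrist force passes 120 N, or if a joint passes its speed limit or range.

## Working session

There is one attempt and no reset: what is moved stays moved. The work goes in short steps, Python scripts to look and compute and a tool call to move; the robot and the scene stay as the last step left them, time stands still between calls to the robot, and variables do not carry over. Pictures are saved under pics/ and viewed, at most 14 in all, crops included, and the job is handed in when it is done.

Besides the shell and the picture viewer there is one more tool, called after ">>>" as name(argument=value, ...), one argument or row to a line, values as JSON. send_rows: Moves the arm, as the interface text tells. Its arguments: {"type":"object","properties":{"commands":{"type":"array","items":{"type":"array","items":{"type":"number"}}}},"required":["commands"]}

```bash
mkdir -p pics
python3 - <<'E'
from rig import read_state, optics, bot
import cv2,pickle,numpy as np
s=read_state(); print(s)
d={}
for n in("scene","top"):
    c=optics.capture(n); d[n]=c; cv2.imwrite(f"pics/{n}0.png",cv2.resize(c["image"],(800,600),interpolation=cv2.INTER_CUBIC)); 
    print(n,np.round(c["intrinsics"],1),np.round(c["extrinsics"],4))
pickle.dump(d,open("cap0.pkl","wb"))
E
```

```text
{'time_s': 0.0, 'joint_positions': array([-8.53425054e+01,  3.02780574e+01,  8.21555851e+01, -3.70611544e-04,
        6.76861451e+01, -1.02267278e+01]), 'qvel': array([-0.04299055,  0.04011751, -0.02302664,  0.01222616,  0.03353536,
        0.01201877]), 'tau': array([-2.77496301e-04, -4.40042818e+01, -1.76595801e+01,  6.34020218e-02,
        5.83493756e-02, -1.58813668e-04]), 'position': array([ 0.16051584, -0.6033025 ,  0.22158579]), 'tcp_rot': array([[ 9.66446250e-01,  2.56868869e-01, -1.75726100e-04],
       [ 2.56868669e-01, -9.66444073e-01,  2.08329607e-03],
       [ 3.65304457e-04, -2.05853220e-03, -9.99997814e-01]]), 'force': array([-0.50896385, -0.04145141, -0.0916106 ]), 'moment': array([-0.00058275, -0.05077845, -0.00160428]), 'grasp_force': 0.0, 'opening': 1.0026397181093725}
scene [[407.3   0.  261.3]
 [  0.  407.3 195. ]
 [  0.    0.    1. ]] [[-0.1159  0.9932 -0.0086 -0.0272]
 [ 0.7071  0.0764 -0.7029 -0.2991]
 [-0.6975 -0.0876 -0.7112  1.6684]
 [ 0.      0.      0.      1.    ]]
top [[391.6   0.  255.2]
 [  0.  391.6 193.4]
 [  0.    0.    1. ]] [[-0.0056 -1.      0.0042  0.1113]
 [-0.989   0.0049 -0.1479  0.4877]
 [ 0.1479 -0.005  -0.989   1.1967]
 [ 0.      0.      0.      1.    ]]
```

View pics/scene0.png

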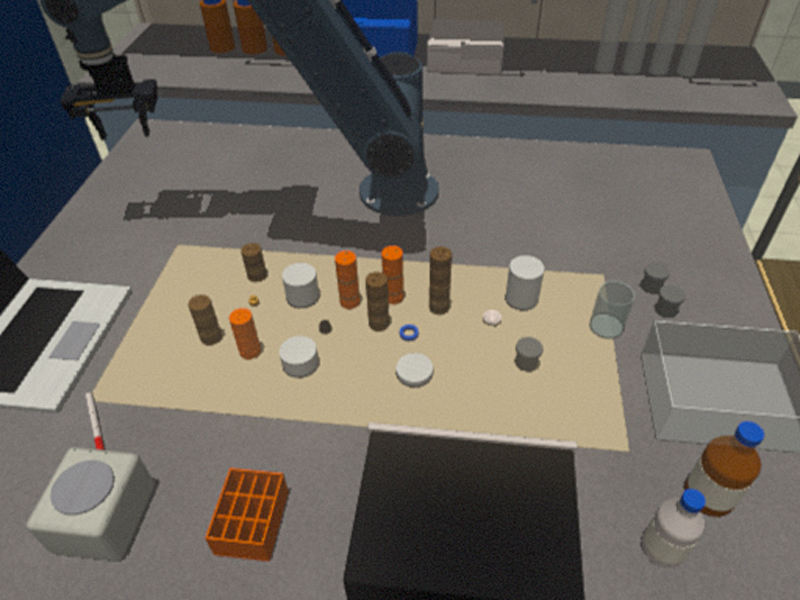

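View pics/top0.png

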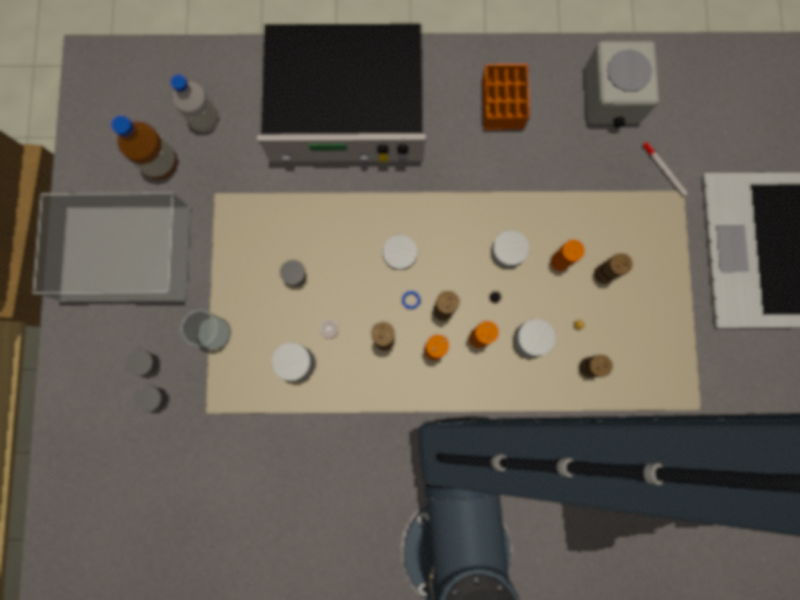

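Top view (800 px scale): brown cores at (598,366), (615,267), (446,305), (383,335); risers at (536,338), (510,248), (400,252), (292,362); stopper at (292,273); beaker at (210,330). The orange look-alikes are at (437,347), (485,333) and (568,255). Next I triangulate and fit cylinders.

```bash
cat > h.py <<'E'
import numpy as np,cv2
from scipy.optimize import minimize
def proj(c,P):
    E=c["extrinsics"];p=P@E[:3,:3].T+E[:3,3];q=p@c["intrinsics"].T;return q[:,:2]/q[:,2:]
a=np.linspace(0,2*np.pi,48,endpoint=False)
def cyl(x,y,z0,z1,r):
    return np.vstack([np.c_[x+r*np.cos(a),y+r*np.sin(a),0*a+z] for z in(z0,z1)])
def mask(c,P,ss=4):
    h=cv2.convexHull((proj(c,P)).astype(np.float32))
    m=np.zeros((384*ss,512*ss),np.uint8)
    cv2.fillPoly(m,[np.round((h+.5)*ss*16-8).astype(np.int32)],255,shift=4)
    return cv2.resize(m,(512,384),interpolation=cv2.INTER_AREA)/255.
def ray(c,uv,z):
    E=c["extrinsics"];R=E[:3,:3];o=-R.T@E[:3,3]
    d=R.T@np.linalg.solve(c["intrinsics"],np.r_[uv,1.]);return o+d*(z-o[2])/d[2]
E
python3 - <<'E'
from h import *;import pickle
d=pickle.load(open("cap0.pkl","rb"));t,s=d["top"],d["scene"]
T={'cA':(598,366),'cB':(619,263),'cC':(447,299),'cD':(383,330),'rA':(536,336),'rB':(511,245),'rC':(400,250),'rD':(292,360),'stop':(292,270)}
S={'cA':(253,248),'cB':(202,301),'cC':(377,279),'cD':(440,254),'rA':(299,274),'rB':(298,347),'rC':(414,365),'rD':(525,265),'stop':(528,345)}
for k in T:
    ut=np.array(T[k])*.64;us=np.array(S[k])*.64
    best=min(np.arange(0,.2,.001),key=lambda z:np.hypot(*(ray(t,ut,z)-ray(s,us,z))[:2]))
    print(k,ray(t,ut,best).round(3),ray(s,us,best).round(3))
cv2.imwrite("pics/topc.png",cv2.resize(t["image"][120:270,120:460],None,fx=2.35,fy=2.35,interpolation=cv2.INTER_CUBIC))
cv2.imwrite("pics/scenec.png",cv2.resize(s["image"][150:260,60:430],None,fx=2.15,fy=2.15,interpolation=cv2.INTER_CUBIC))
E
```

```text
cA [ 0.356 -0.272  0.079] [ 0.356 -0.271  0.079]
cB [ 0.552 -0.315  0.105] [ 0.551 -0.311  0.105]
cC [0.48  0.019 0.13 ] [0.479 0.023 0.13 ]
cD [0.42  0.138 0.154] [0.42  0.141 0.154]
rA [ 0.416 -0.158  0.067] [ 0.415 -0.156  0.067]
rB [ 0.602 -0.119  0.051] [ 0.601 -0.115  0.051]
rC [0.599 0.106 0.023] [0.598 0.109 0.023]
rD [0.37  0.311 0.097] [0.37  0.314 0.097]
stop [0.551 0.322 0.055] [0.552 0.323 0.055]
```

View pics/topc.png

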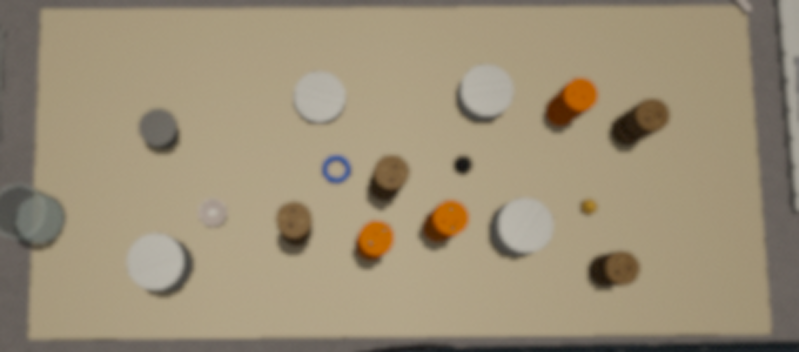

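Heights triangulate cleanly: A=short, B=lower, C=upper, D=tall, and risers A=70, B=45, C=20, D=95. Next I refine the centres with a contour fit and compute the first move.

```bash
cat >> h.py <<'E'
def row(s,x,y,z,psi=90):
    from scipy.spatial.transform import Rotation as Ro
    R=s["tcp_rot"];p=np.deg2rad(psi);c,n=np.cos(p),np.sin(p)
    G=np.array([[c,n,0],[n,-c,0],[0,0,-1]])
    return np.r_[np.rad2deg(Ro.from_matrix(R.T@G).as_rotvec())/5,R.T@(np.array([x,y,z])-s["position"])/.03].round(2).tolist()
E
python3 - <<'E'
from h import *;import pickle,json
from rig import read_state
d=pickle.load(open("cap0.pkl","rb"))
O={'short':(.356,-.271,.08,.022),'lower':(.552,-.313,.105,.022),'upper':(.48,.021,.13,.022),'tall':(.42,.14,.155,.022),
'r70':(.416,-.157,.07,.036),'r45':(.602,-.117,.045,.036),'r20':(.599,.108,.02,.036),'r95':(.37,.313,.095,.036)}
res={}
for k,(x,y,h,r) in O.items():
    out=[]
    for n in('top','scene'):
        c=d[n];im=cv2.GaussianBlur(cv2.cvtColor(c["image"],cv2.COLOR_BGR2LAB).astype(np.float32),(0,0),.6)
        # maximise colour separation between inside top disc (shrunk/expanded ring), using edge-gradient along rim
        g=np.zeros(im.shape[:2],np.float32)
        for ch in range(3): g+=cv2.Sobel(im[...,ch],cv2.CV_32F,1,0)**2+cv2.Sobel(im[...,ch],cv2.CV_32F,0,1)**2
        g=np.sqrt(g)
        def f(p):
            q=proj(c,cyl(*p,h,h,r)[:48]).astype(np.float32)
            return -cv2.remap(g,q[:,0],q[:,1],cv2.INTER_CUBIC).mean()
        gr=[(f((x+i,y+j)),x+i,y+j) for i in np.arange(-.009,.0091,.001) for j in np.arange(-.009,.0091,.001)]
        b=min(gr);b=minimize(f,b[1:],method='Nelder-Mead',options=dict(initial_simplex=[b[1:],(b[1]+.001,b[2]),(b[1],b[2]+.001)]));out.append(b.x)
    print(k,*[o.round(4) for o in out]);
s=read_state()
print(row(s,.356,-.271,.2))
E
```

```text
short [ 0.358 -0.276] [ 0.3629 -0.275 ]
lower [ 0.5512 -0.3167] [ 0.5545 -0.3162]
upper [0.4747 0.0195] [0.4786 0.0195]
tall [0.4141 0.1393] [0.4177 0.141 ]
r70 [ 0.4139 -0.1581] [ 0.4162 -0.1573]
r45 [ 0.5997 -0.1191] [ 0.6009 -0.1183]
r20 [0.5999 0.1064] [0.5994 0.1082]
r95 [0.3687 0.3149] [0.3708 0.3168]
[-0.02, -0.02, -15.02, 9.14, -9.03, 0.74]
```

>>> send_rows(
  commands=[
    [0, 0, -15, 9.1, -9.0, -0.5, 1],
    [0, 0, -15, 9.1, -9.0, -0.5, 1],
    [0, 0, -15, 9.1, -9.0, -0.5, 1],
    [0, 0, -15, 9.1, -9.0, -0.5, 1],
    [0, 0, -15, 9.1, -9.0, -0.5, 1],
    [0, 0, -15, 9.1, -9.0, -0.5, 1],
    [0, 0, -15, 9.1, -9.0, -0.5, 1],
    [0, 0, -15, 9.1, -9.0, -0.5, 1],
    [0, 0, -15, 9.1, -9.0, -0.5, 1],
    [0, 0, -15, 9.1, -9.0, -0.5, 1],
    [0, 0, -15, 9.1, -9.0, -0.5, 1],
    [0, 0, -15, 9.1, -9.0, -0.5, 1],
    [0, 0, -15, 9.1, -9.0, -0.5, 1],
    [0, 0, -15, 9.1, -9.0, -0.5, 1],
    [0, 0, -15, 9.1, -9.0, -0.5, 1],
    [0, 0, -15, 9.1, -9.0, -0.5, 1],
  ],
)

```text
time_s: 1.43
position: [0.3548, -0.2735, 0.2374]
tcp_rot: [[0.004, 1.0, -0.0], [1.0, -0.004, 0.0], [0.0, -0.0, -1.0]]
force: [-1.1, 0.6, -0.4]
opening: 1.001
grasp_force: 0.0
```

```bash
cat >> h.py <<'E'
OBJ={'short':(.3605,-.2745,.08,.022),'lower':(.553,-.316,.105,.022),'upper':(.477,.020,.13,.022),'tall':(.416,.140,.155,.022),
'r70':(.415,-.157,.07,.036),'r45':(.600,-.118,.045,.036),'r20':(.599,.1075,.02,.036),'r95':(.370,.315,.095,.036)}
def wrist(fn,names):
    from rig import read_state,optics
    s=read_state();c=optics.capture("wrist")
    T=np.eye(4);T[:3,:3]=s["tcp_rot"];T[:3,3]=s["position"];c["extrinsics"]=np.linalg.inv(T@c["T_tool_cam"])
    im=cv2.resize(c["image"],None,fx=1.5,fy=1.5)
    for n in names:
        x,y,h,r=OBJ[n];q=(proj(c,cyl(x,y,0,h,r))+.5)*1.5
        for k,col in((slice(48,96),(0,255,0)),(slice(0,48),(255,0,255))): cv2.polylines(im,[q[k].astype(np.int32)],True,col,1)
    cv2.imwrite(fn,im);return s,c
E
python3 - <<'E'
from h import *
s,c=wrist("pics/w1.png",['short','r70','lower'])
print(s["time_s"],s["position"],s["joint_positions"].round(1),c["T_tool_cam"].round(3),row(s,.3605,-.2745,.036))
E
```

```text
1.4333 [ 0.3547612  -0.27347367  0.23741615] [-52.   15.4 105.4   0.   59.3 -51.8] [[ 0.001 -0.954 -0.301  0.084]
 [ 1.     0.     0.     0.001]
 [-0.    -0.301  0.954 -0.163]
 [ 0.     0.     0.     1.   ]] [-0.0, -0.0, -0.04, -0.03, 0.19, 6.71]
```

View pics/w1.png

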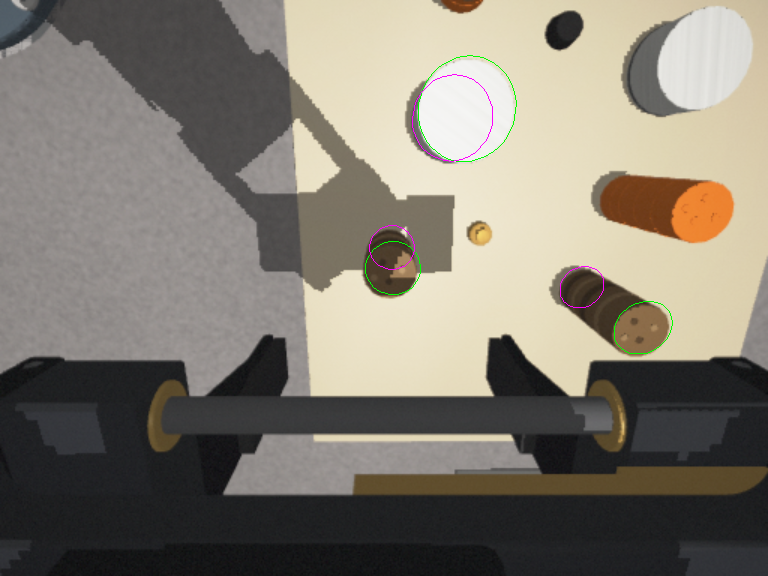

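The overlay matches within about 3 px: the short core sits about 2 mm more toward -y, riser_70 is spot on, and the lower core is about 2 mm to -x. Now descending and gripping the short core.

>>> send_rows(
  commands=[
    [0, 0, 0, -0.1, 0.16, 1.3, 1],
    [0, 0, 0, -0.1, 0.16, 2.6, 1],
    [0, 0, 0, -0.1, 0.16, 3.9, 1],
    [0, 0, 0, -0.1, 0.16, 5.0, 1],
    [0, 0, 0, -0.1, 0.16, 5.9, 1],
    [0, 0, 0, -0.1, 0.16, 6.5, 1],
    [0, 0, 0, -0.1, 0.16, 6.7, 1],
    [0, 0, 0, -0.1, 0.16, 6.7, 1],
    [0, 0, 0, -0.1, 0.16, 6.7, 0],
    [0, 0, 0, -0.1, 0.16, 6.7, 0],
    [0, 0, 0, -0.1, 0.16, 6.7, 0],
    [0, 0, 0, -0.1, 0.16, 6.7, 0],
    [0, 0, 0, -0.1, 0.16, 6.7, 0],
    [0, 0, 0, -0.1, 0.16, 6.7, 0],
    [0, 0, 0, -0.1, 0.16, 6.7, 0],
    [0, 0, 0, -0.1, 0.16, 6.7, 0],
    [0, 0, 0, -0.1, 0.16, 6.7, 0],
  ],
)

```text
time_s: 2.9
position: [0.3592, -0.2754, 0.0367]
tcp_rot: [[0.002, 1.0, -0.001], [1.0, -0.002, 0.001], [0.001, -0.001, -1.0]]
force: [-3.2, 0.0, 5.4]
opening: 0.5
grasp_force: 30.0
```

Run:
```python
from h import *
from rig import read_state
s=read_state();print(row(s,.370,.315,.25))
```

```text
[-0.01, -0.01, -0.02, 19.69, 0.32, -7.09]
```

>>> send_rows(
  commands=[
    [0, 0, 0, 0, 0, -1.0, 0],
    [0, 0, 0, 0, 0, -2.3, 0],
    [0, 0, 0, 0, 0, -3.6, 0],
    [0, 0, 0, 0.6, 0.3, -4.7, 0],
    [0, 0, 0, 1.7, 0.8, -5.5, 0],
    [0, 0, 0, 2.9, 1.3, -6.1, 0],
    [0, 0, 0, 4.2, 1.8, -6.4, 0],
    [0, 0, 0, 5.5, 2.2, -6.5, 0],
    [0, 0, 0, 6.8, 2.5, -6.5, 0],
    [0, 0, 0, 8.1, 2.7, -6.5, 0],
    [0, 0, 0, 9.4, 2.7, -6.5, 0],
    [0, 0, 0, 10.7, 2.6, -6.5, 0],
    [0, 0, 0, 12.0, 2.3, -6.5, 0],
    [0, 0, 0, 13.3, 1.9, -6.5, 0],
    [0, 0, 0, 14.6, 1.5, -6.5, 0],
    [0, 0, 0, 15.9, 1.1, -6.5, 0],
    [0, 0, 0, 17.2, 0.8, -6.5, 0],
    [0, 0, 0, 18.4, 0.5, -6.5, 0],
    [0, 0, 0, 19.3, 0.3, -6.5, 0],
    [0, 0, 0, 19.7, 0.3, -6.5, 0],
  ],
)

```text
time_s: 4.57
position: [0.3679, 0.3182, 0.2309]
tcp_rot: [[-0.002, 1.0, -0.002], [1.0, 0.002, 0.001], [0.001, -0.002, -1.0]]
force: [-0.1, 0.3, -2.7]
opening: 0.496
grasp_force: 30.0
```

Run:
```python
from h import *
s,c=wrist("pics/w2.png",['r95','tall'])
print(s["time_s"],s["position"],s["grasp_force"],s["joint_positions"].round(1),row(s,.370,.315,.1325))
```

```text
4.5667 [0.36789232 0.31820637 0.23091418] 29.993357649073005 [2.760e+01 1.890e+01 1.009e+02 1.000e-01 6.020e+01 2.740e+01] [-0.02, -0.01, 0.02, -0.11, 0.08, 3.28]
```

View pics/w2.png

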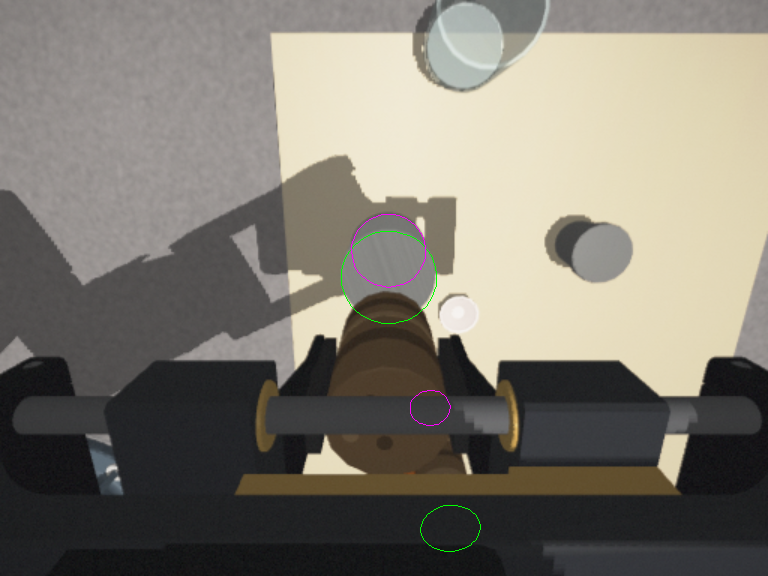

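>>> send_rows(
  commands=[
    [0, 0, 0, -0.07, 0.07, 1.0, 0],
    [0, 0, 0, -0.07, 0.07, 2.0, 0],
    [0, 0, 0, -0.07, 0.07, 2.7, 0],
    [0, 0, 0, -0.07, 0.07, 3.1, 0],
    [0, 0, 0, -0.07, 0.07, 3.2, 0],
    [0, 0, 0, -0.07, 0.07, 3.25, 0],
    [0, 0, 0, -0.07, 0.07, 3.28, 0],
    [0, 0, 0, -0.07, 0.07, 3.28, 0],
    [0, 0, 0, -0.07, 0.07, 3.28, 0],
  ],
)

```text
time_s: 5.37
position: [0.3729, 0.3131, 0.1341]
tcp_rot: [[0.002, 1.0, 0.002], [1.0, -0.002, 0.001], [0.001, 0.002, -1.0]]
force: [0.5, -0.0, -2.4]
opening: 0.498
grasp_force: 30.0
```

>>> send_rows(
  commands=[
    [0, 0, 0, 0, 0, 0, 0],
    [0, 0, 0, 0, 0, 0, 0],
    [0, 0, 0, 0, 0, 0, 0],
  ],
)

```text
time_s: 5.62
position: [0.3724, 0.3131, 0.1336]
tcp_rot: [[0.002, 1.0, 0.001], [1.0, -0.002, 0.0], [0.0, 0.001, -1.0]]
force: [0.1, -0.8, -2.3]
opening: 0.497
grasp_force: 30.0
```

>>> send_rows(
  commands=[
    [0, 0, 0, 0.1, -0.08, 0, 0],
    [0, 0, 0, 0.1, -0.08, 0.03, 0],
    [0, 0, 0, 0.1, -0.08, 0.06, 0],
    [0, 0, 0, 0.1, -0.08, 0.06, 0],
    [0, 0, 0, 0.1, -0.08, 0.06, 0],
  ],
)

```text
time_s: 6.03
position: [0.3695, 0.3162, 0.1317]
tcp_rot: [[0.002, 1.0, -0.0], [1.0, -0.002, 0.0], [0.0, -0.0, -1.0]]
force: [-1.4, 0.1, 3.7]
opening: 0.503
grasp_force: 30.0
```

Contact is felt (+3.7 N), so I open, rise and move over the tall core.

>>> send_rows(
  commands=[
    [0, 0, 0, 0, 0, 0, 1],
    [0, 0, 0, 0, 0, 0, 1],
    [0, 0, 0, 0, 0, 0, 1],
    [0, 0, 0, 0, 0, 0, 1],
    [0, 0, 0, 0, 0, -1.2, 1],
    [0, 0, 0, 0, 0, -2.5, 1],
    [0, 0, 0, -0.8, 0.2, -3.6, 1],
    [0, 0, 0, -2.0, 0.5, -4.0, 1],
    [0, 0, 0, -3.2, 0.85, -4.0, 1],
    [0, 0, 0, -4.4, 1.2, -4.0, 1],
    [0, 0, 0, -5.4, 1.45, -4.0, 1],
    [0, 0, 0, -5.87, 1.55, -4.0, 1],
    [0, 0, 0, -5.87, 1.55, -4.0, 1],
    [0, 0, 0, -5.87, 1.55, -4.0, 1],
    [0, 0, 0, -5.87, 1.55, -4.0, 1],
  ],
)

```text
time_s: 7.28
position: [0.4156, 0.1402, 0.2512]
tcp_rot: [[0.002, 1.0, -0.0], [1.0, -0.002, 0.0], [0.0, -0.0, -1.0]]
force: [0.4, 0.4, -0.4]
opening: 0.999
grasp_force: 0.0
```

Run:
```python
from h import *
s,c=wrist("pics/w3.png",['r95','tall','upper','r20'])
print(s["time_s"],s["position"],row(s,.416,.14,.111))
```

```text
7.2833 [0.4156268  0.14020278 0.25124125] [-0.0, -0.01, -0.02, -0.01, 0.01, 4.67]
```

View pics/w3.png

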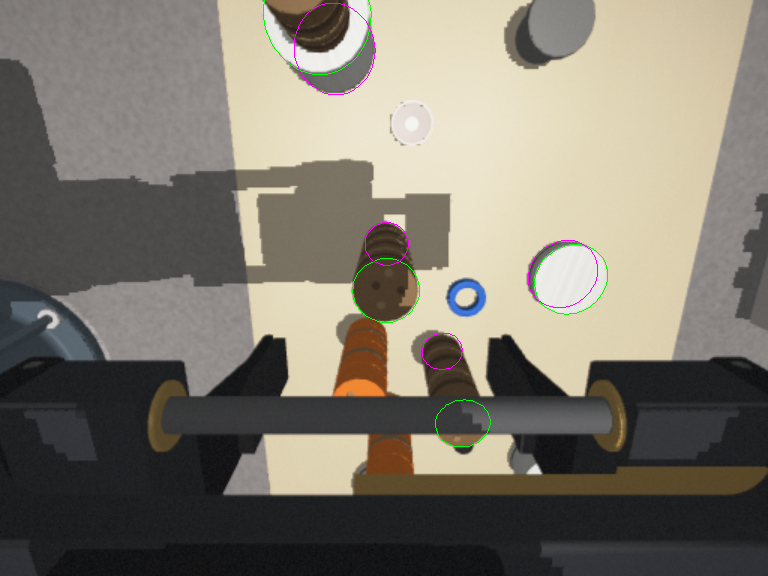

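The overlay fits the tall core, riser_20 and the upper core within 2 px; the short core stands on riser_95. Gripping the tall core.

>>> send_rows(
  commands=[
    [0, 0, 0, 0, 0.01, 1.2, 1],
    [0, 0, 0, 0, 0.01, 2.5, 1],
    [0, 0, 0, 0, 0.01, 3.6, 1],
    [0, 0, 0, 0, 0.01, 4.3, 1],
    [0, 0, 0, 0, 0.01, 4.65, 1],
    [0, 0, 0, 0, 0.01, 4.65, 1],
    [0, 0, 0, 0, 0.01, 4.65, 0],
    [0, 0, 0, 0, 0.01, 4.65, 0],
    [0, 0, 0, 0, 0.01, 4.65, 0],
    [0, 0, 0, 0, 0.01, 4.65, 0],
    [0, 0, 0, 0, 0.01, 4.65, 0],
    [0, 0, 0, 0, 0.01, 4.65, 0],
    [0, 0, 0, 0, 0.01, 4.65, 0],
    [0, 0, 0, 0, 0.01, 4.65, 0],
  ],
)

```text
time_s: 8.5
position: [0.4155, 0.1397, 0.112]
tcp_rot: [[0.002, 1.0, -0.002], [1.0, -0.002, -0.0], [-0.0, -0.002, -1.0]]
force: [-1.6, 0.3, 5.2]
opening: 0.5
grasp_force: 29.9
```

>>> send_rows(
  commands=[
    [0, 0, 0, 0, 0, -0.8, 0],
    [0, 0, 0, 0, 0, -1.7, 0],
    [0, 0, 0, -0.1, 0.5, -2.2, 0],
    [0, 0, 0, -0.2, 1.5, -2.3, 0],
    [0, 0, 0, -0.45, 2.7, -2.3, 0],
    [0, 0, 0, -0.65, 3.9, -2.3, 0],
    [0, 0, 0, -0.9, 5.0, -2.3, 0],
    [0, 0, 0, -1.02, 5.8, -2.3, 0],
    [0, 0, 0, -1.07, 6.12, -2.3, 0],
    [0, 0, 0, -1.07, 6.12, -2.3, 0],
    [0, 0, 0, -1.07, 6.12, -2.0, 0],
    [0, 0, 0, -1.07, 6.12, -1.5, 0],
    [0, 0, 0, -1.07, 6.12, -1.0, 0],
    [0, 0, 0, -1.07, 6.12, -0.8, 0],
    [0, 0, 0, -1.07, 6.12, -0.8, 0],
    [0, 0, 0, -1.07, 6.12, -0.8, 0],
  ],
)

```text
time_s: 9.83
position: [0.5982, 0.1077, 0.1354]
tcp_rot: [[0.002, 1.0, -0.002], [1.0, -0.002, 0.0], [0.0, -0.002, -1.0]]
force: [0.3, 0.9, -4.7]
opening: 0.502
grasp_force: 30.0
```

>>> send_rows(
  commands=[
    [0, 0, 0, 0, 0.02, 0.04, 0],
    [0, 0, 0, 0, 0.02, 0.08, 0],
    [0, 0, 0, 0, 0.02, 0.12, 0],
    [0, 0, 0, 0, 0.02, 0.12, 0],
    [0, 0, 0, 0, 0.02, 0.12, 0],
  ],
)

```text
time_s: 10.25
position: [0.6003, 0.1073, 0.1324]
tcp_rot: [[0.002, 1.0, 0.0], [1.0, -0.002, 0.0], [0.0, 0.0, -1.0]]
force: [-1.0, 0.1, -5.6]
opening: 0.497
grasp_force: 30.0
```

>>> send_rows(
  commands=[
    [0, 0, 0, 0, -0.02, 0.03, 0],
    [0, 0, 0, 0, -0.02, 0.05, 0],
    [0, 0, 0, 0, -0.02, 0.05, 0],
    [0, 0, 0, 0, -0.02, 0.05, 0],
  ],
)

```text
time_s: 10.58
position: [0.6003, 0.1073, 0.132]
tcp_rot: [[0.002, 1.0, 0.002], [1.0, -0.002, -0.0], [-0.0, 0.002, -1.0]]
force: [-1.6, 0.1, 4.0]
opening: 0.495
grasp_force: 30.0
```

Contact. I release, rise and go above the upper core.

>>> send_rows(
  commands=[
    [0, 0, 0, 0, 0, 0, 1],
    [0, 0, 0, 0, 0, 0, 1],
    [0, 0, 0, 0, 0, 0, 1],
    [0, 0, 0, 0, 0, 0, 1],
    [0, 0, 0, 0, 0, -1.2, 1],
    [0, 0, 0, 0, 0, -2.5, 1],
    [0, 0, 0, -0.3, -0.5, -3.6, 1],
    [0, 0, 0, -0.9, -1.4, -4.0, 1],
    [0, 0, 0, -1.6, -2.4, -4.0, 1],
    [0, 0, 0, -2.3, -3.3, -4.0, 1],
    [0, 0, 0, -2.8, -4.0, -4.0, 1],
    [0, 0, 0, -2.93, -4.14, -4.0, 1],
    [0, 0, 0, -2.93, -4.14, -4.0, 1],
    [0, 0, 0, -2.93, -4.14, -4.0, 1],
  ],
)

```text
time_s: 11.75
position: [0.4766, 0.0196, 0.2511]
tcp_rot: [[0.003, 1.0, 0.002], [1.0, -0.003, 0.0], [0.0, 0.002, -1.0]]
force: [-0.2, 0.1, 0.3]
opening: 1.0
grasp_force: 0.0
```

Run:
```python
from h import *
s,c=wrist("pics/w4.png",['r20','upper','r45','r70'])
print(s["time_s"],s["position"],row(s,.476,.0195,.086))
```

```text
11.75 [0.4765774  0.01955162 0.25108498] [0.03, -0.0, -0.03, -0.0, -0.03, 5.5]
```

View pics/w4.png

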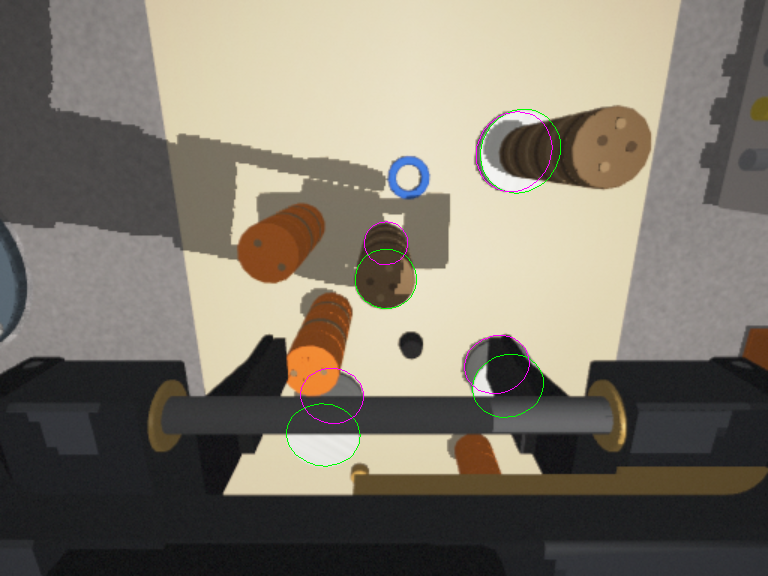

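The tall core stands on riser_20. The upper core at (385,280) matches the overlay. I descend with a slightly narrowed opening, since an orange look-alike is about 100 mm away.

>>> send_rows(
  commands=[
    [0, 0, 0, 0, 0, 1.2, 0.8],
    [0, 0, 0, 0, 0, 2.5, 0.8],
    [0, 0, 0, 0, 0, 3.7, 0.8],
    [0, 0, 0, 0, 0, 4.7, 0.8],
    [0, 0, 0, 0, 0, 5.3, 0.8],
    [0, 0, 0, 0, 0, 5.4, 0.8],
    [0, 0, 0, 0, 0, 5.4, 0.8],
    [0, 0, 0, 0, 0, 5.4, 0],
    [0, 0, 0, 0, 0, 5.4, 0],
    [0, 0, 0, 0, 0, 5.4, 0],
    [0, 0, 0, 0, 0, 5.4, 0],
    [0, 0, 0, 0, 0, 5.4, 0],
    [0, 0, 0, 0, 0, 5.4, 0],
    [0, 0, 0, 0, 0, 5.4, 0],
  ],
)

```text
time_s: 12.97
position: [0.4755, 0.0195, 0.0896]
tcp_rot: [[0.002, 1.0, 0.001], [1.0, -0.002, -0.0], [-0.0, 0.001, -1.0]]
force: [-1.7, -0.6, 7.5]
opening: 0.499
grasp_force: 30.0
```

>>> send_rows(
  commands=[
    [0, 0, 0, 0, 0, -0.8, 0],
    [0, 0, 0, 0, 0, -2.0, 0],
    [0, 0, 0, 0, 0, -3.2, 0],
    [0, 0, 0, 0, 0.5, -4.2, 0],
    [0, 0, 0, -0.5, 1.3, -4.8, 0],
    [0, 0, 0, -1.4, 2.2, -4.9, 0],
    [0, 0, 0, -2.3, 3.0, -4.6, 0],
    [0, 0, 0, -3.2, 3.6, -4.2, 0],
    [0, 0, 0, -4.0, 4.0, -3.6, 0],
    [0, 0, 0, -4.5, 4.15, -3.0, 0],
    [0, 0, 0, -4.58, 4.15, -2.5, 0],
    [0, 0, 0, -4.58, 4.15, -2.0, 0],
    [0, 0, 0, -4.58, 4.15, -1.7, 0],
    [0, 0, 0, -4.58, 4.15, -1.65, 0],
    [0, 0, 0, -4.58, 4.15, -1.65, 0],
    [0, 0, 0, -4.58, 4.15, -1.65, 0],
  ],
)

```text
time_s: 14.3
position: [0.5999, -0.1178, 0.1388]
tcp_rot: [[0.001, 1.0, 0.001], [1.0, -0.001, -0.0], [-0.0, 0.001, -1.0]]
force: [-0.2, 0.4, -4.5]
opening: 0.5
grasp_force: 30.0
```

>>> send_rows(
  commands=[
    [0, 0, 0, 0, 0, 0.05, 0],
    [0, 0, 0, 0, 0, 0.09, 0],
    [0, 0, 0, 0, 0, 0.12, 0],
    [0, 0, 0, 0, 0, 0.14, 0],
    [0, 0, 0, 0, 0, 0.14, 0],
    [0, 0, 0, 0, 0, 0.14, 0],
  ],
)

```text
time_s: 14.8
position: [0.5998, -0.118, 0.1347]
tcp_rot: [[0.002, 1.0, 0.001], [1.0, -0.002, -0.0], [-0.0, 0.001, -1.0]]
force: [-0.6, 0.5, 0.6]
opening: 0.496
grasp_force: 30.0
```

In contact. I release and go to the lower core.

>>> send_rows(
  commands=[
    [0, 0, 0, 0, 0, 0, 1],
    [0, 0, 0, 0, 0, 0, 1],
    [0, 0, 0, 0, 0, 0, 1],
    [0, 0, 0, 0, 0, 0, 1],
    [0, 0, 0, 0, 0, -1.2, 1],
    [0, 0, 0, 0, 0, -2.5, 1],
    [0, 0, 0, -0.5, -0.1, -3.5, 1],
    [0, 0, 0, -1.7, -0.4, -3.7, 1],
    [0, 0, 0, -3.0, -0.7, -3.7, 1],
    [0, 0, 0, -4.3, -1.1, -3.7, 1],
    [0, 0, 0, -5.5, -1.4, -3.7, 1],
    [0, 0, 0, -6.4, -1.6, -3.7, 1],
    [0, 0, 0, -6.63, -1.63, -3.7, 1],
    [0, 0, 0, -6.63, -1.63, -3.7, 1],
    [0, 0, 0, -6.63, -1.63, -3.7, 1],
  ],
)

```text
time_s: 16.05
position: [0.5502, -0.3163, 0.2448]
tcp_rot: [[0.003, 1.0, -0.0], [1.0, -0.003, 0.001], [0.001, -0.0, -1.0]]
force: [-0.3, 0.2, 0.1]
opening: 0.998
grasp_force: 0.0
```

Run:
```python
from h import *
s,c=wrist("pics/w5.png",['r45','r70','lower'])
print(s["time_s"],s["position"],row(s,.551,-.317,.061))
```

```text
16.05 [ 0.55015641 -0.31632041  0.24480712] [-0.0, -0.02, -0.03, -0.03, 0.03, 6.13]
```

View pics/w5.png

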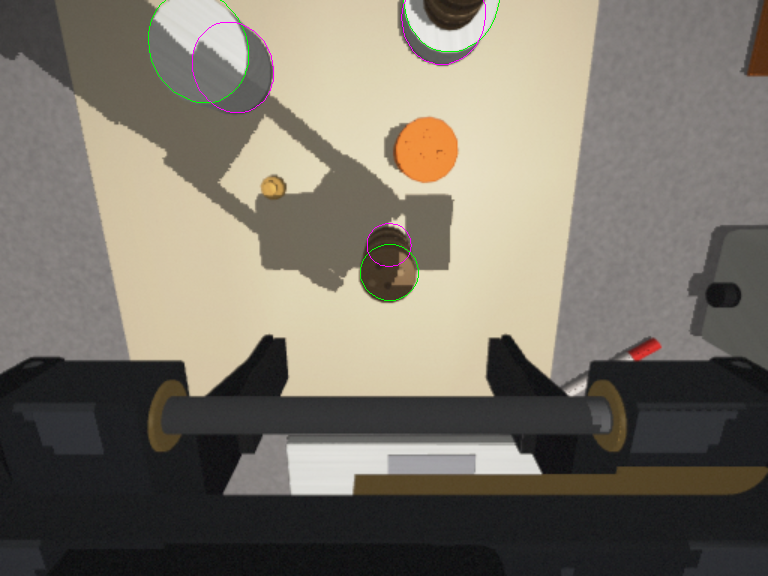

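The lower core at (389,273) matches the overlay, and the upper core stands on riser_45. Gripping the lower core.

>>> send_rows(
  commands=[
    [0, 0, 0, 0, 0.03, 1.2, 1],
    [0, 0, 0, 0, 0.03, 2.5, 1],
    [0, 0, 0, 0, 0.03, 3.8, 1],
    [0, 0, 0, 0, 0.03, 5.0, 1],
    [0, 0, 0, 0, 0.03, 5.8, 1],
    [0, 0, 0, 0, 0.03, 6.05, 1],
    [0, 0, 0, 0, 0.03, 6.05, 1],
    [0, 0, 0, 0, 0.03, 6.05, 0],
    [0, 0, 0, 0, 0.03, 6.05, 0],
    [0, 0, 0, 0, 0.03, 6.05, 0],
    [0, 0, 0, 0, 0.03, 6.05, 0],
    [0, 0, 0, 0, 0.03, 6.05, 0],
    [0, 0, 0, 0, 0.03, 6.05, 0],
    [0, 0, 0, 0, 0.03, 6.05, 0],
    [0, 0, 0, 0, 0.03, 6.05, 0],
  ],
)

```text
time_s: 17.35
position: [0.551, -0.3169, 0.0638]
tcp_rot: [[0.002, 1.0, -0.0], [1.0, -0.002, -0.0], [-0.0, -0.0, -1.0]]
force: [-1.5, -0.1, 2.6]
opening: 0.498
grasp_force: 30.0
```

>>> send_rows(
  commands=[
    [0, 0, 0, 0, 0, -0.8, 0],
    [0, 0, 0, 0, 0, -2.0, 0],
    [0, 0, 0, 0, -0.3, -3.1, 0],
    [0, 0, 0, 0.1, -1.2, -3.8, 0],
    [0, 0, 0, 0.7, -2.2, -4.0, 0],
    [0, 0, 0, 1.7, -3.0, -4.0, 0],
    [0, 0, 0, 2.7, -3.7, -4.0, 0],
    [0, 0, 0, 3.8, -4.2, -3.9, 0],
    [0, 0, 0, 4.8, -4.5, -3.7, 0],
    [0, 0, 0, 5.31, -4.53, -3.4, 0],
    [0, 0, 0, 5.31, -4.53, -3.0, 0],
    [0, 0, 0, 5.31, -4.53, -2.7, 0],
    [0, 0, 0, 5.31, -4.53, -2.5, 0],
    [0, 0, 0, 5.31, -4.53, -2.45, 0],
    [0, 0, 0, 5.31, -4.53, -2.45, 0],
    [0, 0, 0, 5.31, -4.53, -2.45, 0],
  ],
)

```text
time_s: 18.68
position: [0.4157, -0.1576, 0.1371]
tcp_rot: [[0.002, 1.0, 0.0], [1.0, -0.002, 0.0], [0.0, 0.0, -1.0]]
force: [0.1, 0.2, -2.7]
opening: 0.503
grasp_force: 30.0
```

>>> send_rows(
  commands=[
    [0, 0, 0, 0, -0.02, 0.04, 0],
    [0, 0, 0, 0, -0.02, 0.08, 0],
    [0, 0, 0, 0, -0.02, 0.1, 0],
    [0, 0, 0, 0, -0.02, 0.12, 0],
    [0, 0, 0, 0, -0.02, 0.12, 0],
    [0, 0, 0, 0, -0.02, 0.12, 0],
  ],
)

```text
time_s: 19.18
position: [0.415, -0.1574, 0.1338]
tcp_rot: [[0.002, 1.0, 0.0], [1.0, -0.002, -0.0], [-0.0, 0.0, -1.0]]
force: [-1.4, 0.0, 1.0]
opening: 0.499
grasp_force: 30.0
```

Contact. I release and retreat up and to the right, clear of the view.

>>> send_rows(
  commands=[
    [0, 0, 0, 0, 0, 0, 1],
    [0, 0, 0, 0, 0, 0, 1],
    [0, 0, 0, 0, 0, 0, 1],
    [0, 0, 0, 0, 0, 0, 1],
    [0, 0, 0, 0, 0, -1.2, 1],
    [0, 0, 0, 0, 0, -2.5, 1],
    [0, 0, 0, -0.5, 0, -3.5, 1],
    [0, 0, 0, -1.7, 0, -4, 1],
    [0, 0, 0, -3.0, 0, -4, 1],
    [0, 0, 0, -4.3, 0, -4, 1],
    [0, 0, 0, -5.6, 0, -4, 1],
    [0, 0, 0, -6.9, -0.5, -4, 1],
    [0, 0, 0, -8.1, -1, -4, 1],
    [0, 0, 0, -9.3, -1.5, -4, 1],
    [0, 0, 0, -10.5, -2, -4, 1],
    [0, 0, 0, -11.0, -2.2, -4, 1],
    [0, 0, 0, -11.0, -2.2, -4, 1],
    [0, 0, 0, -11.0, -2.2, -4, 1],
  ],
)

```text
time_s: 20.68
position: [0.3478, -0.4871, 0.2529]
tcp_rot: [[0.004, 1.0, -0.0], [1.0, -0.004, 0.002], [0.002, -0.0, -1.0]]
force: [0.4, 1.5, -0.6]
opening: 0.999
grasp_force: 0.0
```

Run:
```python
from h import *
from rig import read_state,optics
s=read_state();print(s["time_s"],s["position"],s["opening"])
P={'r70':1,'r45':1,'r20':1,'r95':1};ims=[]
for n,(r0,r1,c0,c1) in(("top",(110,260,120,460)),("scene",(140,260,60,430))):
    c=optics.capture(n);k=790/(c1-c0);im=cv2.resize(c["image"][r0:r1,c0:c1],None,fx=k,fy=k,interpolation=cv2.INTER_CUBIC)
    for o in P:
        x,y,h,r=OBJ[o]
        for hh,rr,col in((h,.036,(0,255,0)),(.175,.022,(255,0,255))):
            q=(proj(c,cyl(x,y,hh,hh,rr)[:48])+.5-[c0,r0])*k;cv2.polylines(im,[q.astype(np.int32)],True,col,1)
    ims.append(im[:,:790])
v=np.vstack([i[:,:min(j.shape[1] for j in ims)] for i in ims]);cv2.imwrite("pics/fin.png",v[:600]);print(v.shape)
```

```text
20.6833 [ 0.34784847 -0.48706567  0.25285536] 0.9985069716017181
(605, 790, 3)
```

View pics/fin.png

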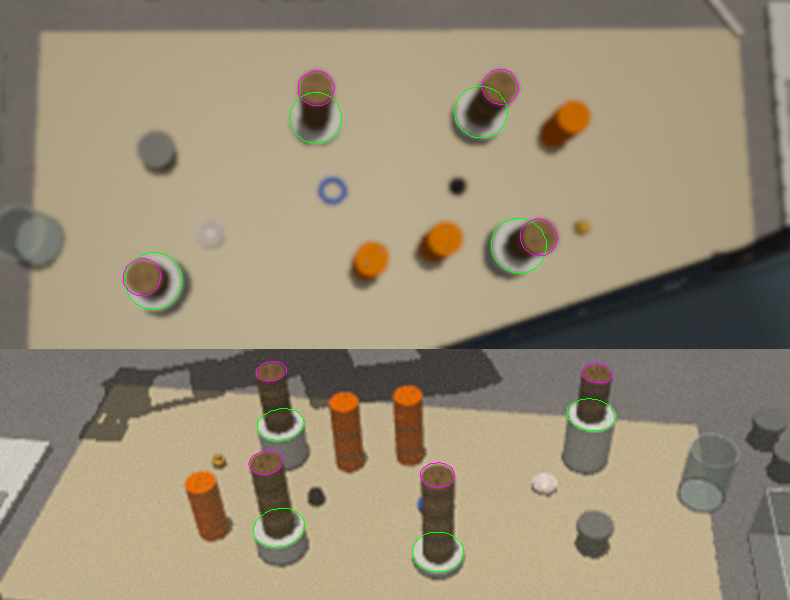

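All four cores stand upright and centred on their risers, with tops at one height. The stopper, beaker and look-alikes are untouched.

```bash
python3 -c "
from rig import bot;print(bot.hand_in())"
```

```text
the job is handed in; nothing more can be done
None
```

I stood all four cores on their matching risers (tall on 20 mm, upper on 45 mm, lower on 70 mm, short on 95 mm) and handed the job in at about 21 s; the final pictures show them upright, centred to within about 3 mm, tops level, and the stopper, beaker and orange look-alikes untouched.

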